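Load the slide tray into the imaging dock and stand up its light shield

TASK

Put the slide tray (ridge handle for lifting, tail for sliding) down gently on the dock's white bed in front of the camera bridge, nose towards the bridge, and let go; then, taking it again at its tail end where the gripper clears the bridge, slide it under the bridge until it is fully home against the stop. Then fold the dock's stiff metal light shield up until it stands straight upright, and leave it there. Keep the tray level all the while, as glass slides lie on it, and leave the other things on the bench alone.

Things in the scene. Friction and masses are not known exactly. Their poses are not given: they have to be found in the camera images.
- tray: Bare aluminium slide tray, 0.25 to 0.46 kg: plate 120 (x) x 80 (y) x 14 mm high bearing two glass slides. A ridge handle stands along its middle line: 56 long, 12 thick, from 14 to 38 mm high. A flat tongue (the tail), 40 long, 26 wide, 14 high, sticks out of its rear. Origin: centre of the plate's underside; nose edge at x = +60, plate's rear edge at -60, tongue's end at -100 mm; z up.
- tray_handle (a point): Point in the ridge handle above the tray's origin, 30 mm above the tray's underside (8 mm below the ridge's top); same axes as the tray. Pinch the ridge across its 12 mm (along y).
- tray_tongue (a point): Point in the tail tongue, 83 mm behind the tray's origin (x = -83 mm), 8 mm above its underside; same axes as the tray. Pinch the tongue across its 26 mm (along y).
- dock: Imaging dock, fixed, painted white: flat bed 12 mm high, 130 mm wide (y), from x = -170 to +135 mm. Origin on the bench under the bed, z up; the tray slides in along +x. Camera bridge over x = 35 to 125: 50 mm clear above the bed, top 76 mm above the bench, on it a camera head (x = 67 to 117, y = -30 to 30, up to 137 mm). Stop: low bar across the bed, its near face at x = 120 mm.
- dock_bed (a point): Middle of the bare part of the bed, on its surface (dock x = -50, y = 0, z = 12 mm), same axes as the dock: the tray's origin goes about here when set down. The bed is bare from x = -155 to 0 mm of the dock frame; from 0 two rails, 8 mm high, begin 110 mm apart and narrow to 88 mm apart at x = 32, then run straight to the stop.
- dock_home (a point): Where the tray's origin is when it is fully home against the stop: on the bed's surface at dock x = 60, y = 0, z = 12 mm, same axes as the dock. The tray's tail then still stands out of the bridge.
- shield_hinge (a point): Middle of the light shield's hinge line: on the dock at x = -165, y = 0, 16 mm above the bench; same axes as the dock. The hinge line runs along its y.
- shield (a joint): Angle of the light shield, rad: 0 = flat, pointing away from the bridge (dock -x); 1.571 = straight upright; it can go too far, up to 2.2. Stiff hinge (about 0.15 N m), stays where left. Bare steel plate 6 mm thick, 116 wide and 55 mm long from the hinge, then a tab 30 wide, 8 thick, from 55 to 105 mm from the hinge.
- shield_tab (a point): Grip point in the middle of the tab's width, 90 mm from the hinge line; turns with the shield (its -x points from the hinge to the tab's end, its y along the hinge). Pinch the tab across its 30 mm (along y); the tab may turn between the fingers.
- slide_box: Bystander: closed grey plastic slide box, 204 x 104 x 36 mm, origin at the centre of its underside. Leave alone.
- oil_bottle: Bystander: small amber glass bottle, 36 mm diameter, 70 mm high, origin at the centre of its underside. Leave alone.
- eyepiece: Bystander: metal microscope eyepiece standing on its narrow end, 36 mm diameter, 66 mm high, origin at the centre of its underside. Leave alone.
There are look-alikes about, which are no part of the job. Leave any yellow look-alike of the tray alone.

How it is judged:
By the outcome, as a careful person would: the job done as asked, in the order asked, and still so for the second after the job is handed in, with the robot touching nothing.
It also fails if it takes over 69 s, if anything falls off the work surface, if the arm or the gripper's body presses on something with over 40 N, if the wrist force passes 120 N, or if a joint passes its speed limit or range.

ROBOT

A 6-joint arm with a two-finger parallel gripper is mounted at the origin on the work surface. World frame = base frame: x ahead of the robot, y to its left, z up, the work surface at z = 0. Lengths are in m, angles in degrees, forces in N, time in s.
With the tool pointing down it reaches from about 0.375 to 0.9 m from the base axis. Payload 3.1 kg.
Tool frame: the origin (TCP) lies at the very end of the fingers, on their centre line; the grasp point (between the pads) lies 19 mm behind it; z points along the fingers, y is the line along which they close (so a half turn about z gives the same grasp; the last joint's range is limited). The gripper opens to 87 mm and grips with 3 to 60 N. Pads are 19 mm wide; open, the fingers measure 117 mm over their backs; the gripper's body (75 mm by 190 mm) begins 51 mm behind the grasp point.
Start: joints at [-81.446, 30.224, 82.088, -0, 67.689, -10.227], TCP at [0.201, -0.592, 0.223] pointing down, gripper open.
Joint ranges: [-176.69, 176.69], [-43.24, 126.21], [12.49, 139.97], [-82, 262], [0, 151.66], [-163.58, 163.58]. Speed limits (degrees/s): [159.86, 159.86, 180, 180, 180, 180].

INTERFACE

Orientations are given as a 3x3 rotation matrix whose columns are the frame's x, y, z axes.
In Python, from rig import bot gives the robot as it stands.
- The arm moves only by the tool move_arm, never from a script. Its argument "increments" is a list of rows, each an object with "xyz": the shift along the tool's x, y, z in mm, a list of three; "roll": the turn about the tool's z in rad; "grip": the opening in per cent of the stroke, from 0 (shut) to 100 (fully open). A call has 1 to 5 rows; each row shifts and turns the commanded pose from where the row before left it, along the tool's axes as they then stand; what a row does not reach is not made up. A row lasts 1/12 s, in which the tool goes at most 41.7 mm and 7.16 degrees, less where a joint would pass 70% of its speed; a pose out of reach is approached as far as the arm can. A call is refused whole if a number of a shift passes 41.7 or a number of a turn 0.125, either way. A call with a gripper value outside its range is refused whole. The fingers move at their own pace and stop on an object; the grip force is fixed at half the most. Time passes only in rows, so rows that do not move let the fingers close. It gives the time, the measured TCP pose, the force, the opening and the grip force at its end, in the units of the state.
- bot.read_state(): the state, without advancing time (a new reading comes with each control period).
- bot.capture(name): name is "side" or "top" or "wrist"; returns (picture, depth): 420x560x3 uint8, red, green, blue; 420x560 float32, m along the optical axis (not along the pixel's ray), 0 where there is no reading.
- bot.camera_model(name): a dict with "intrinsics" (3x3 intrinsics, pixels), "rvec" (rotation vector, rad) and "tvec" (3), from world to camera coordinates, as OpenCV has them; the wrist camera has in their place "tool_from_camera" (4x4, takes a point from camera to tool coordinates, whose origin is the TCP and whose axes are the flange's). Camera axes: x right, y down, z forward; pixel columns grow to the right and rows downward; lengths in m; the calibration is good to about 2 mm. A picture is of the moment at which its call begins: read the wrist's pose just before it. camera_model takes no time and is no camera call.
- bot.hand_in(): hands the job in; it is judged then, once.
Trained networks look in the newest picture that a camera, given by its name, has taken for a name from the list of things; names that differ only in an ending like _2 or _b are one class to them, and where a whole thing is asked for, a point or a joint stands for the part that bears it (a point fixed in the world has none). Each returns a list of dicts, best first, with "conf" (0 to 1); they miss things now and then, are a little off and sometimes report something else, mostly with a low value. They report only what shows in the picture. A call takes as long as a camera call. They do not tell look-alikes from the thing itself.
- bot.spot_in(label, camera): "at" ([x, y, z] in m, in the coordinates of the camera as it stood for that picture, good to about 4 mm: the middle of the surface that is visible of it).
- bot.trace(label, camera): "mask" (420x560 bool, what is visible of it).
The state is a dict: "time_s": time; "joint_positions": joint angles; "qvel": joint speeds; "tau": joint torques, N m; "position": TCP position; "tcp_rot": TCP orientation; "force": force on the tool from outside, world axes, zero at the start; "moment": the same for the moment, N m; "opening": opening from 0.0 (shut) to 1.0 (fully open); "grasp_force": force on a finger pad.
Only numpy, scipy, OpenCV 4.12 (cv2) and the standard library are available. Lean on these libraries where they do the work, as an engineer would, in place of code of your own. Each camera call takes 0.05 s, during which the arm holds its last target. There are 200 camera calls.

## Working session

There is one attempt and no reset: what is moved stays moved. The work goes in short steps, Python scripts to look and compute and a tool call to move; the robot and the scene stay as the last step left them, time stands still between calls to the robot, and variables do not carry over. Pictures are saved under pics/ and viewed, at most 10 in all, crops included, and the job is handed in when it is done.

Besides the shell and the picture viewer there is one more tool, called after "Request:" as name(argument=value, ...), one argument or row to a line, values as JSON. move_arm: Moves the arm, as the interface text tells. Its arguments: {"type":"object","properties":{"increments":{"type":"array"}},"required":["increments"]}

```bash
ls; mkdir -p pics; cat > h.py <<'E'
import numpy as np, cv2
from rig import bot
def cam(n):
    m=bot.camera_model(n)
    K=np.array(m["intrinsics"])
    if n=="wrist":
        s=bot.read_state(); T=np.eye(4); T[:3,:3]=s["tcp_rot"]; T[:3,3]=s["position"]
        return K,T@np.array(m["tool_from_camera"])
    R=cv2.Rodrigues(np.array(m["rvec"],float))[0]; T=np.eye(4); T[:3,:3]=R.T; T[:3,3]=-R.T@np.array(m["tvec"]).ravel()
    return K,T
def look(n,f=None):
    K,T=cam(n); p,d=bot.capture(n)
    if f: cv2.imwrite("pics/"+f,p[:,:,::-1])
    v,u=np.mgrid[:420,:560]
    P=np.stack([(u-K[0,2])/K[0,0]*d,(v-K[1,2])/K[1,1]*d,d],-1)@T[:3,:3].T+T[:3,3]
    P[d==0]=np.nan
    return p,P,K,T
def w(T,a): return T[:3,:3]@np.array(a)+T[:3,3]
E
python3 - <<'E'
from h import *
np.set_printoptions(precision=4,suppress=True)
for n in ["top","side"]:
    p,P,K,T=look(n,n+"0.png")
    for l in ["tray","dock","shield","slide_box","oil_bottle","eyepiece"]:
        for r in bot.spot_in(l,n): print(n,l,round(r["conf"],2),w(T,r["at"]))
        for r in bot.trace(l,n):
            m=r["mask"]&~np.isnan(P[...,0]); q=P[m]
            print("  mask",round(r["conf"],2),m.sum(),np.percentile(q,2,0),np.percentile(q,98,0),p[m].mean(0),np.argwhere(m).mean(0))
print(bot.read_state()["time_s"],bot.read_state()["tcp_rot"])
print(bot.camera_model("wrist"))
E
```

```text
pics
top tray 0.95 [ 0.5298 -0.4162  0.0112]
top tray 0.71 [ 0.3727 -0.1377  0.015 ]
top tray 0.64 [ 0.5634 -0.2405  0.0187]
top tray 0.64 [ 0.3432 -0.3616  0.0157]
top tray 0.58 [ 0.3834 -0.6046  0.0128]
  mask 0.8 739 [ 0.4683 -0.4559  0.0013] [ 0.6175 -0.3788  0.041 ] [187.6847 181.1678  77.548 ] [209.6414 374.0961]
  mask 0.8 693 [ 0.3067 -0.4206  0.0061] [ 0.3886 -0.2798  0.0405] [191.6724 186.2381  81.7489] [259.4286 360.2597]
  mask 0.79 724 [ 0.4866 -0.2835  0.0038] [ 0.6295 -0.1879  0.0414] [189.1312 185.5787 185.8191] [203.2044 327.2072]
  mask 0.77 743 [ 0.3219 -0.203  -0.0015] [ 0.4205 -0.0657  0.0413] [189.8493 184.9569  87.105 ] [253.21   301.9919]
  mask 0.69 749 [ 0.3235 -0.6518  0.0019] [ 0.4604 -0.5543  0.0402] [184.2897 178.1442  75.1816] [246.514  423.4459]
  mask 0.63 3265 [ 0.4472 -0.0269  0.0022] [0.7903 0.1181 0.1384] [213.2557 212.5479 210.8533] [186.4386 252.4487]
top dock 0.91 [0.6357 0.0449 0.0186]
  mask 0.88 3155 [ 0.4508 -0.0246  0.0052] [0.7871 0.1162 0.1384] [216.6713 215.9715 214.297 ] [186.2799 252.5414]
  mask 0.67 506 [ 0.425  -0.0305  0.0166] [0.
[... 2142 characters left out ...]
.6534 0.5163 0.0387] [104.8128 107.4338 108.8874] [126.8025 223.5734]
side oil_bottle 0.76 [ 0.7389 -0.1929  0.0413]
side eyepiece 0.65 [ 0.6781 -0.4045  0.0567]
  mask 0.72 300 [ 0.6685 -0.4123  0.0054] [ 0.6972 -0.3823  0.0677] [150.32   152.5367 152.39  ] [298.9933 372.27  ]
1.3 [[ 0.9468  0.322   0.    ]
 [ 0.322  -0.9468 -0.    ]
 [-0.      0.     -1.    ]]
{'intrinsics': array([[322.2472,   0.    , 285.0851],
       [  0.    , 322.2472, 206.6324],
       [  0.    ,   0.    ,   1.    ]]), 'tool_from_camera': array([[ 0.0002, -0.9567, -0.2911,  0.0802],
       [ 1.    ,  0.0002, -0.0001, -0.0002],
       [ 0.0002, -0.2911,  0.9567, -0.1638],
       [ 0.    ,  0.    ,  0.    ,  1.    ]])}
```

View pics/top0.png

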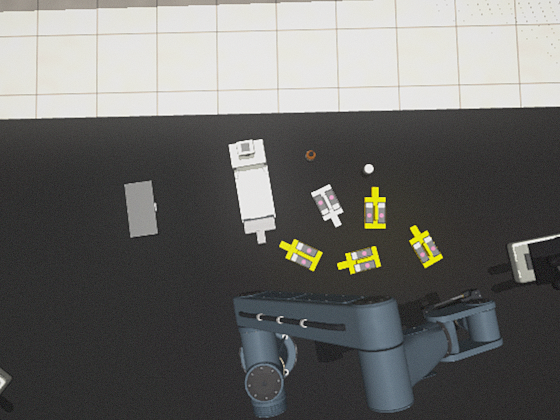

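View pics/side0.png

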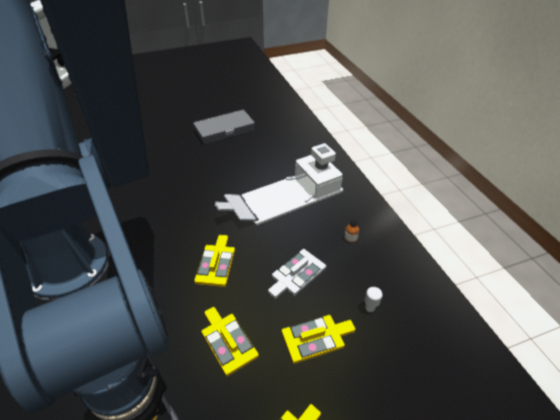

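The bare tray is at top pixel (327,203), its tail at (337,224) and its nose towards +x,+y. The dock runs along about +x at (252,186), with the shield tilted up about 0.5 rad at (259,226). The four yellow trays are look-alikes. I'll move over the tray for a closer look.

Request:
move_arm(
  increments=[
    {"xyz":[30,-15,0],"roll":0,"grip":100},
    {"xyz":[30,-15,0],"roll":0,"grip":100},
    {"xyz":[30,-15,0],"roll":0,"grip":100},
    {"xyz":[30,-15,0],"roll":0,"grip":100},
    {"xyz":[30,-15,0],"roll":0,"grip":100},
  ],
)

```text
time_s: 1.72
position: [0.3199, -0.4713, 0.2226]
tcp_rot: [[0.947, 0.321, 0.0], [0.321, -0.947, -0.0], [0.0, 0.0, -1.0]]
force: [0.6, -1.4, 0.3]
opening: 1.003
grasp_force: 0.0
```

Request:
move_arm(
  increments=[
    {"xyz":[30,-15,0],"roll":0,"grip":100},
    {"xyz":[30,-15,0],"roll":0,"grip":100},
    {"xyz":[30,-15,0],"roll":0,"grip":100},
    {"xyz":[30,-15,0],"roll":0,"grip":100},
    {"xyz":[30,-15,0],"roll":0,"grip":100},
  ],
)

```text
time_s: 2.13
position: [0.438, -0.3519, 0.2227]
tcp_rot: [[0.947, 0.322, 0.0], [0.322, -0.947, -0.0], [0.0, 0.0, -1.0]]
force: [0.1, -1.0, 0.3]
opening: 1.005
grasp_force: 0.0
```

Request:
move_arm(
  increments=[
    {"xyz":[30,-15,0],"roll":0,"grip":100},
    {"xyz":[30,-15,0],"roll":0,"grip":100},
    {"xyz":[30,-15,0],"roll":0,"grip":100},
    {"xyz":[30,-15,0],"roll":0,"grip":100},
    {"xyz":[30,-15,0],"roll":0,"grip":100},
  ],
)

```text
time_s: 2.55
position: [0.5559, -0.2325, 0.2227]
tcp_rot: [[0.947, 0.322, 0.0], [0.322, -0.947, -0.0], [0.0, 0.0, -1.0]]
force: [0.4, 0.1, 0.3]
opening: 0.999
grasp_force: 0.0
```

Request:
move_arm(
  increments=[
    {"xyz":[0,0,0],"roll":-0.1,"grip":60},
    {"xyz":[0,0,0],"roll":-0.05,"grip":60},
    {"xyz":[0,0,0],"roll":0,"grip":60},
    {"xyz":[0,0,0],"roll":0,"grip":60},
  ],
)

```text
time_s: 2.88
position: [0.5549, -0.2336, 0.2225]
tcp_rot: [[0.889, 0.459, -0.0], [0.459, -0.889, -0.0], [-0.0, -0.0, -1.0]]
force: [0.3, 0.1, -0.5]
opening: 0.779
grasp_force: 0.0
```

```bash
cat >> h.py <<'E'
def rect(q):
    c,s,a=cv2.minAreaRect(q[:,:2].astype(np.float32)*1000)
    if s[0]<s[1]: s=s[::-1]; a+=90
    return np.round(c,1),np.round(s,1),round((a+90)%180-90,2)
def totool(p):
    s=bot.read_state(); return np.round(np.array(s["tcp_rot"]).T@(np.array(p)-s["position"])*1000,1)
E
python3 - <<'E'
from h import *
p,P,K,T=look("wrist","w1.png")
for r in bot.trace("tray","wrist"):
    m=r["mask"]&~np.isnan(P[...,0]); q=P[m]
    print(r["conf"],m.sum(),p[m].mean(0),q.mean(0))
    rid=q[(q[:,2]>.032)&(q[:,2]<.045)]
    if len(rid)>30: print("ridge",len(rid),rect(rid),np.median(rid[:,2]))
    pl=q[(q[:,2]>.009)&(q[:,2]<.022)]
    if len(pl)>30: print("plate",len(pl),rect(pl),np.median(pl[:,2]))
for r in bot.spot_in("tray_handle","wrist"): print("h",r["conf"],w(T,r["at"]))
for r in bot.spot_in("tray_tongue","wrist"): print("t",r["conf"],w(T,r["at"]))
p,P,K,T=look("top")
for l in ["dock_bed","dock_home","shield_hinge","shield_tab"]:
    for r in bot.spot_in(l,"top")[:2]: print(l,r["conf"],w(T,r["at"]))
m=bot.trace("dock","top")[0]["mask"]; q=P[m&~np.isnan(P[...,0])]
b=q[(q[:,2]>.008)&(q[:,2]<.025)]; print("bed",rect(b)); b=q[(q[:,2]>.07)&(q[:,2]<.09)]; print("bridge",rect(b))
E
```

```text
0.83 7447 [173.34926816 171.09869746 173.82704445] [ 0.56429672 -0.23895788  0.01811517]
ridge 559 (array([ 566.9, -238.1]), array([56.6, 12. ]), 24.69) 0.039503558331582256
plate 6852 (array([ 549.2, -245.9]), array([159.6,  79.7]), 24.0) 0.016350738106039264
0.81 3160 [169.45791139 155.69367089  68.36044304] [ 0.40174692 -0.11476629  0.01795083]
plate 2824 (array([ 396.5, -114.1]), array([124.2,  68.5]), -87.79) 0.015815858180843356
0.79 3901 [181.53601641 176.59087413  71.75903614] [ 0.56275557 -0.41217597  0.01746383]
ridge 178 (array([ 530.4, -419.1]), array([41.7, 10.2]), 0.34) 0.03838282674566376
plate 3249 (array([ 563.8, -415. ]), array([115.9,  75.4]), -36.64) 0.015877590587792978
0.77 2344 [168.21629693 160.73933447  74.69539249] [ 0.3686179  -0.33640594  0.02041059]
plate 1961 (array([ 367.9, -339.7]), array([163.9,  39. ]), -62.9) 0.01578169115715322
0.28 21769 [213.34709909 214.63650145 217.19987138] [0.54078768 0.02336992 0.02166545]
ridge 2669 (array([474.5,  13.3]), array([104.,  40.]), -80.4) 0.03830529163149654
plate 14578 (array([573.2,  33.9]), array([143.8, 131.
[... 158 characters left out ...]
159956 ]
h 0.64 [ 0.56236217 -0.41421317  0.01473949]
h 0.24 [0.54890387 0.02083796 0.01474303]
t 0.78 [ 0.37091613 -0.33516238  0.01472148]
t 0.66 [ 0.56316432 -0.41301091  0.01477288]
t 0.65 [ 0.40022007 -0.11472435  0.01680103]
t 0.59 [ 0.56438187 -0.23679678  0.01859921]
dock_bed 0.59 [0.63386992 0.04101999 0.01288585]
dock_bed 0.57 [0.48803954 0.02260971 0.03363969]
dock_home 0.63 [0.6365429  0.03696151 0.01206492]
shield_hinge 0.72 [ 0.51046021 -0.26101031  0.01328149]
shield_hinge 0.57 [0.63614237 0.04107176 0.0119407 ]
shield_tab 0.86 [0.48523784 0.02336829 0.0352506 ]
bed (array([ 737.2, -164.5]), array([5.7, 0. ]), 39.14)
bridge (array([ 747.5, -175. ]), array([16.5, 14.9]), -6.32)
```

View pics/w1.png

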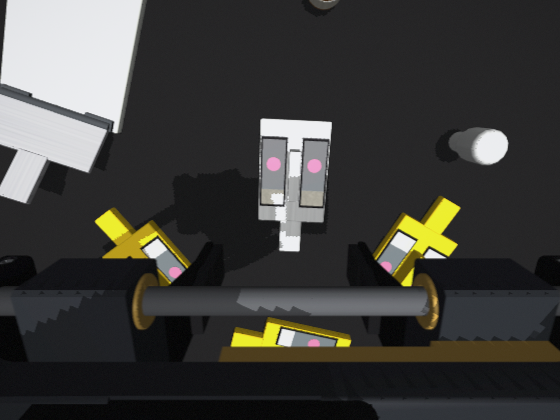

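The tray is at pixel (295,170). The ridge fit (56.6 x 12) puts it at (567,-238), 24.3°, which matches the known sizes. I'll descend onto it.

Request:
move_arm(
  increments=[
    {"xyz":[0,0,0],"roll":0.052,"grip":50},
    {"xyz":[9,9,30],"roll":0,"grip":50},
    {"xyz":[0,0,35],"roll":0,"grip":50},
    {"xyz":[0,0,35],"roll":0,"grip":50},
    {"xyz":[0,0,35],"roll":0,"grip":50},
  ],
)

```text
time_s: 3.8
position: [0.5672, -0.2385, 0.0867]
tcp_rot: [[0.911, 0.413, 0.001], [0.413, -0.911, -0.001], [0.001, 0.001, -1.0]]
force: [-0.7, -0.2, 0.3]
opening: 0.502
grasp_force: 0.0
```

Request:
move_arm(
  increments=[
    {"xyz":[0,0,30],"roll":0,"grip":50},
    {"xyz":[0,0,15],"roll":0,"grip":50},
    {"xyz":[0,0,10],"roll":0,"grip":50},
    {"xyz":[0,0,0],"roll":0,"grip":50},
  ],
)

```text
time_s: 4.13
position: [0.5655, -0.2376, 0.0303]
tcp_rot: [[0.911, 0.413, -0.004], [0.413, -0.911, 0.002], [-0.002, -0.004, -1.0]]
force: [-0.3, 0.2, -0.5]
opening: 0.497
grasp_force: 0.0
```

Request:
move_arm(
  increments=[
    {"xyz":[1,0,6],"roll":0,"grip":40},
    {"xyz":[0,0,4],"roll":0,"grip":30},
    {"xyz":[0,0,1],"roll":0,"grip":30},
    {"xyz":[0,0,0],"roll":0,"grip":30},
  ],
)

```text
time_s: 4.47
position: [0.5681, -0.2381, 0.0223]
tcp_rot: [[0.911, 0.413, 0.001], [0.413, -0.911, -0.001], [0.001, 0.001, -1.0]]
force: [-0.5, -0.5, -1.1]
opening: 0.329
grasp_force: 0.0
```

Request:
move_arm(
  increments=[
    {"xyz":[0,0,0],"roll":0,"grip":0},
    {"xyz":[0,0,0],"roll":0,"grip":0},
    {"xyz":[0,0,0],"roll":0,"grip":0},
    {"xyz":[0,0,0],"roll":0,"grip":0},
    {"xyz":[0,0,0],"roll":0,"grip":0},
  ],
)

```text
time_s: 4.88
position: [0.5678, -0.2378, 0.0221]
tcp_rot: [[0.911, 0.413, 0.0], [0.413, -0.911, -0.0], [0.0, 0.0, -1.0]]
force: [-0.1, 0.6, 2.7]
opening: 0.133
grasp_force: 30.0
```

Request:
move_arm(
  increments=[
    {"xyz":[0,0,-5],"roll":0,"grip":0},
    {"xyz":[0,0,-10],"roll":0,"grip":0},
    {"xyz":[0,0,-20],"roll":0,"grip":0},
    {"xyz":[0,0,-20],"roll":0,"grip":0},
    {"xyz":[0,0,-20],"roll":0,"grip":0},
  ],
)

```text
time_s: 5.3
position: [0.567, -0.2375, 0.097]
tcp_rot: [[0.911, 0.413, -0.002], [0.413, -0.911, 0.001], [-0.001, -0.002, -1.0]]
force: [0.8, 0.6, -3.9]
opening: 0.132
grasp_force: 30.0
```

Request:
move_arm(
  increments=[
    {"xyz":[0,0,-20],"roll":0,"grip":0},
    {"xyz":[0,0,-10],"roll":0,"grip":0},
    {"xyz":[0,0,-5],"roll":0,"grip":0},
    {"xyz":[0,0,0],"roll":0,"grip":0},
  ],
)

```text
time_s: 5.63
position: [0.568, -0.2381, 0.1326]
tcp_rot: [[0.911, 0.413, 0.002], [0.413, -0.911, -0.001], [0.001, 0.002, -1.0]]
force: [-0.2, 0.3, -5.0]
opening: 0.133
grasp_force: 30.0
```

```bash
python3 - <<'E'
from h import *
for n in ["wrist","top","side"]:
    p,P,K,T=look(n)
    ms=bot.trace("dock",n)
    if not ms: print(n,"none");continue
    r=max(ms,key=lambda r:r["mask"].sum())
    m=r["mask"]&~np.isnan(P[...,0]); q=P[m]
    print(n,r["conf"],m.sum(),p[m].mean(0),q.mean(0))
    for nm,a,b in [("bed",.009,.018),("bridge",.068,.085),("head",.125,.145)]:
        s=q[(q[:,2]>a)&(q[:,2]<b)]
        if len(s)>20: print(nm,len(s),rect(s),np.median(s[:,2]),s[s[:,0].argmin()]*1000,s[s[:,0].argmax()]*1000,s[s[:,1].argmin()]*1000,s[s[:,1].argmax()]*1000)
s=bot.read_state(); print(s["position"],s["force"],s["moment"],s["grasp_force"])
p,P,K,T=look("wrist","w2.png")
E
```

```text
wrist 0.82 13296 [202.64478039 204.04527677 206.05911552] [ 0.5656258  -0.01149851  0.01629785]
bed 9909 (array([576.9,  -5.9]), array([132.5,  52.9]), 8.91) 0.013593542252327617 [514.58776772 -34.91004408  13.1648907 ] [646.21598339 -20.60401629   9.82187304] [516.49696922 -40.32132687  10.02636878] [622.56350013  28.05771409  12.42294971]
top 0.79 2945 [217.53786078 216.95144312 215.33344652] [0.64192862 0.04424299 0.03857231]
bed 1240 (array([652.4,  47.2]), array([307.4, 129.1]), 8.02) 0.01336187467354566 [501.07693378  49.91073285  16.14931327] [813.44458537   5.78597302  15.85862599] [529.73690468 -34.80531533  17.18486661] [684.11962299 116.61633417  10.94859053]
bridge 568 (array([754.3,  62.4]), array([127.3,  90.3]), -81.73) 0.07661518375673315 [701.93738129 109.29434403  74.0711697 ] [805.78615293  14.32833728  72.08229433] [721.81995362  -6.62115852  74.33956456] [777.84674577 126.98272858  73.15844241]
head 226 (array([766.2,  63.8]), array([59.8, 50.3]), -82.04) 0.13618037518077708 [739.41052463  87.39391418 136.35572409] [793.27038058  43.4246585  135.03310057] [755.18
[... 333 characters left out ...]
.82501053 -43.20251462  13.15918278] [591.07154184  98.62765249  10.39537349]
bridge 233 (array([612.9,   4.8]), array([381. ,  68.9]), 8.67) 0.0753976504502002 [419.37290647  10.11001418  68.39630525] [800.3276481   21.20450159  74.99832145] [736.49467335  -8.63228957  73.99884094] [795.98455913  67.55840653  72.96715131]
head 69 (array([768.5,  42.7]), array([36.5, 28.2]), 13.14) 0.13388649184004853 [752.69038737  29.99982352 130.45208461] [788.51897807  37.10051128 130.70778002] [754.50275494  27.91449842 135.08727499] [783.04897893  60.5390344  134.25279839]
[ 0.56695901 -0.237431    0.13024668] [ 0.12208418  0.36391445 -4.69332948] [-0.03379001 -0.03919372  0.01310619] 29.99775320291519
```

View pics/w2.png

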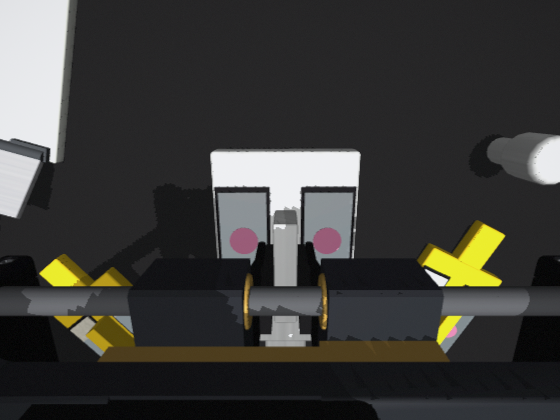

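Request:
move_arm(
  increments=[
    {"xyz":[8,-12,0],"roll":0,"grip":0},
    {"xyz":[15,-22,0],"roll":0,"grip":0},
    {"xyz":[18,-26,0],"roll":0,"grip":0},
    {"xyz":[18,-26,0],"roll":0,"grip":0},
    {"xyz":[18,-26,0],"roll":0,"grip":0},
  ],
)

```text
time_s: 6.4
position: [0.5913, -0.102, 0.1312]
tcp_rot: [[0.911, 0.412, -0.001], [0.412, -0.911, 0.001], [-0.0, -0.001, -1.0]]
force: [0.9, 0.6, -4.1]
opening: 0.134
grasp_force: 30.0
```

Request:
move_arm(
  increments=[
    {"xyz":[18,-26,0],"roll":0,"grip":0},
    {"xyz":[18,-26,0],"roll":0,"grip":0},
    {"xyz":[18,-26,0],"roll":0,"grip":0},
    {"xyz":[16,-22,0],"roll":0,"grip":0},
    {"xyz":[10,-14,0],"roll":0,"grip":0},
  ],
)

```text
time_s: 6.82
position: [0.617, 0.037, 0.1312]
tcp_rot: [[0.91, 0.415, -0.001], [0.415, -0.91, 0.002], [0.0, -0.002, -1.0]]
force: [-0.9, 0.1, -5.0]
opening: 0.13
grasp_force: 30.0
```

Request:
move_arm(
  increments=[
    {"xyz":[5,-8,0],"roll":0.05,"grip":0},
    {"xyz":[0,0,0],"roll":0.09,"grip":0},
    {"xyz":[0,0,0],"roll":0.09,"grip":0},
    {"xyz":[0,0,0],"roll":0.053,"grip":0},
    {"xyz":[0,0,0],"roll":0,"grip":0},
  ],
)

```text
time_s: 7.23
position: [0.618, 0.0433, 0.1311]
tcp_rot: [[0.99, 0.142, -0.001], [0.142, -0.99, 0.0], [-0.001, -0.001, -1.0]]
force: [-0.0, -0.7, -4.9]
opening: 0.136
grasp_force: 30.0
```

```bash
python3 - <<'E'
from h import *
for n in ["wrist"]:
    p,P,K,T=look(n,"w3.png")
    ms=bot.trace("dock",n)
    r=max(ms,key=lambda r:r["mask"].sum())
    print(r["conf"],r["mask"].sum())
    m=r["mask"]
    # bed: pixels near z=.012
    b=m&(abs(P[...,2]-.013)<.004)
    q=P[b]; print("bed",len(q),rect(q),np.median(q[:,2]))
    a=np.radians(8.2); R=np.array([[np.cos(a),np.sin(a)],[-np.sin(a),np.cos(a)]])
    d=(q[:,:2]-[.6725,.0495])@R.T*1000
    for lo in range(-170,30,20):
        s=d[(d[:,0]>lo)&(d[:,0]<lo+20)]
        if len(s)>5: print(lo,len(s),np.percentile(s[:,1],[.5,99.5]).round(1))
    al=P[~np.isnan(P[...,0])]; br=al[(al[:,2]>.07)&(al[:,2]<.08)]; d=(br[:,:2]-[.6725,.0495])@R.T*1000
    d=d[abs(d[:,1])<75]
    if len(d): print("bridge",len(d),np.percentile(d,[1,50,99],0).round(1))
s=bot.read_state(); print(s["position"],s["tcp_rot"])
E
```

```text
0.6 28216
bed 7811 (array([636.1,  43.4]), array([149. , 130.5]), 8.15) 0.013576462151649482
-110 30 [-65.9 -63.7]
-90 24 [-65.8 -63.6]
-70 39 [-65.9 -63.4]
-50 40 [-66.  -63.5]
-30 38 [-65.5 -62.4]
-10 2966 [-64.7  63.3]
10 3392 [-64.7  63.4]
bridge 15974 [[ 36.1 -62.8]
 [ 58.6   0. ]
 [ 85.8  61.6]]
[0.6181664  0.04285986 0.13128625] [[ 9.89552108e-01  1.44173823e-01 -7.31400530e-04]
 [ 1.44174094e-01 -9.89552283e-01  3.32773479e-04]
 [-6.75781839e-04 -4.34745706e-04 -9.99999677e-01]]
```

View pics/w3.png

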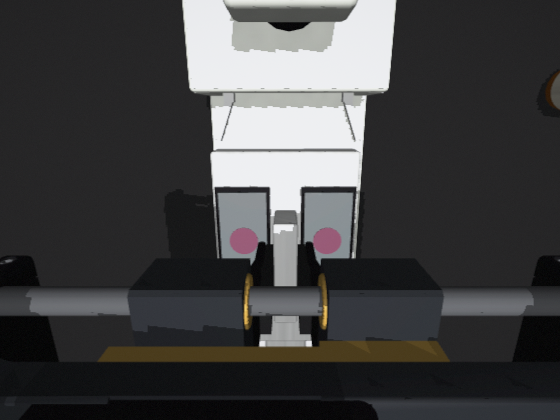

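Tray is held level over the bare bed, the bridge edge at row 90 and the rails at about (230,120) and (350,120), all aligned. I'll lower it gently.

Request:
move_arm(
  increments=[
    {"xyz":[3.4,1.9,10],"roll":0,"grip":0},
    {"xyz":[0,0,20],"roll":0,"grip":0},
    {"xyz":[0,0,20],"roll":0,"grip":0},
    {"xyz":[0,0,20],"roll":0,"grip":0},
    {"xyz":[0,0,10],"roll":0,"grip":0},
  ],
)

```text
time_s: 7.75
position: [0.6206, 0.0408, 0.0484]
tcp_rot: [[0.99, 0.143, -0.004], [0.143, -0.99, 0.001], [-0.004, -0.001, -1.0]]
force: [-0.8, -0.4, -5.2]
opening: 0.135
grasp_force: 30.0
```

Request:
move_arm(
  increments=[
    {"xyz":[0,0,6],"roll":0,"grip":0},
    {"xyz":[0,0,4],"roll":0,"grip":0},
    {"xyz":[0,0,2],"roll":0,"grip":0},
    {"xyz":[0,0,1],"roll":0,"grip":0},
    {"xyz":[0,0,0],"roll":0,"grip":0},
  ],
)

```text
time_s: 8.17
position: [0.6229, 0.0407, 0.0393]
tcp_rot: [[0.99, 0.142, 0.002], [0.142, -0.99, -0.0], [0.002, 0.0, -1.0]]
force: [-0.2, 0.0, -4.4]
opening: 0.133
grasp_force: 30.0
```

Request:
move_arm(
  increments=[
    {"xyz":[0,0,1.5],"roll":0,"grip":0},
    {"xyz":[0,0,1],"roll":0,"grip":0},
    {"xyz":[0,0,0.5],"roll":0,"grip":0},
    {"xyz":[0,0,0.5],"roll":0,"grip":0},
    {"xyz":[0,0,0],"roll":0,"grip":0},
  ],
)

```text
time_s: 8.58
position: [0.6221, 0.0408, 0.0351]
tcp_rot: [[0.99, 0.142, -0.0], [0.142, -0.99, 0.0], [-0.0, -0.0, -1.0]]
force: [0.7, -0.4, -3.9]
opening: 0.135
grasp_force: 30.0
```

Request:
move_arm(
  increments=[
    {"xyz":[0,0,0.5],"roll":0,"grip":0},
    {"xyz":[0,0,0.5],"roll":0,"grip":0},
    {"xyz":[0,0,0],"roll":0,"grip":0},
  ],
)

```text
time_s: 8.83
position: [0.6223, 0.0408, 0.0341]
tcp_rot: [[0.99, 0.142, 0.0], [0.142, -0.99, -0.0], [0.0, 0.0, -1.0]]
force: [0.2, -0.4, -3.6]
opening: 0.134
grasp_force: 30.0
```

Request:
move_arm(
  increments=[
    {"xyz":[0,0,0.5],"roll":0,"grip":0},
    {"xyz":[0,0,0.3],"roll":0,"grip":0},
    {"xyz":[0,0,0],"roll":0,"grip":0},
  ],
)

```text
time_s: 9.08
position: [0.6223, 0.0408, 0.0341]
tcp_rot: [[0.99, 0.142, 0.0], [0.142, -0.99, -0.0], [0.0, 0.0, -1.0]]
force: [-2.7, -0.0, 3.7]
opening: 0.136
grasp_force: 30.0
```

Request:
move_arm(
  increments=[
    {"xyz":[0,0,0],"roll":0,"grip":20},
    {"xyz":[0,0,0],"roll":0,"grip":35},
    {"xyz":[0,0,0],"roll":0,"grip":50},
    {"xyz":[0,0,0],"roll":0,"grip":55},
  ],
)

```text
time_s: 9.42
position: [0.6225, 0.0407, 0.0332]
tcp_rot: [[0.99, 0.142, 0.001], [0.142, -0.99, -0.0], [0.001, 0.0, -1.0]]
force: [-0.1, 0.2, -0.8]
opening: 0.341
grasp_force: 0.0
```

Request:
move_arm(
  increments=[
    {"xyz":[0,0,-15],"roll":0,"grip":55},
    {"xyz":[0,0,-25],"roll":0,"grip":55},
    {"xyz":[-20,0,-30],"roll":0,"grip":55},
    {"xyz":[-30,0,-30],"roll":0,"grip":55},
    {"xyz":[-33,0,-10],"roll":0,"grip":55},
  ],
)

```text
time_s: 9.83
position: [0.5437, 0.0285, 0.1463]
tcp_rot: [[0.99, 0.143, 0.009], [0.143, -0.99, -0.001], [0.009, 0.003, -1.0]]
force: [0.8, -0.3, 0.6]
opening: 0.541
grasp_force: 0.0
```

Request:
move_arm(
  increments=[
    {"xyz":[0,0,0],"roll":0,"grip":55},
    {"xyz":[0,0,0],"roll":0,"grip":55},
    {"xyz":[0,0,0],"roll":0,"grip":55},
  ],
)

```text
time_s: 10.08
position: [0.5416, 0.0289, 0.1429]
tcp_rot: [[0.99, 0.142, 0.002], [0.142, -0.99, -0.0], [0.002, 0.0, -1.0]]
force: [-0.1, -0.1, 0.1]
opening: 0.55
grasp_force: 0.0
```

```bash
cat > m.py <<'E'
from h import *
import sys
O=np.array([.6733,.04895]); a=np.radians(8.2); R=np.array([[np.cos(a),np.sin(a)],[-np.sin(a),np.cos(a)]])
def dock(q): return (np.asarray(q)[...,:2]-O)@R.T*1000
if __name__=="__main__":
    p,P,K,T=look("wrist",sys.argv[1])
    d=dock(P); z=P[...,2]
    def box(x0,x1,y0,y1,z0,z1): return (d[...,0]>x0)&(d[...,0]<x1)&(abs(d[...,1]-(y0+y1)/2)<(y1-y0)/2)&(z>z0)&(z<z1)
    for nm,m in [("ridge",box(-160,100,-20,20,.047,.058)),("plate",box(-160,100,-50,50,.0225,.034)),("tongue",box(-175,-100,-30,30,.0225,.034)),("bridge",box(25,95,-75,75,.07,.082))]:
        q=P[m]
        if len(q)>30: r=rect(q); print(nm,len(q),r,"dock",dock(r[0]/1000).round(1),np.median(q[:,2]),np.percentile(d[m],[.5,99.5],0).round(1))
    s=bot.read_state(); print(np.array(s["position"]).round(4),dock(s["position"]),s["force"],s["time_s"])
E
python3 m.py w4.png
```

```text
ridge 1189 (array([621.3,  40.6]), array([55.3, 12. ]), 8.1) dock [-52.7  -0.8] 0.05153151712329129 [[-80.3  -6.8]
 [-25.2   5.1]]
plate 14431 (array([610.2,  43.7]), array([178.3,  96.8]), 6.48) dock [-63.2   3.8] 0.028332245727497818 [[-149.6  -40.3]
 [   6.2   38.6]]
tongue 2782 (array([537.2,  29.4]), array([75., 60.]), 8.13) dock [-1.375e+02  1.000e-01] 0.027245138116120837 [[-174.8  -29.3]
 [-100.1   29.5]]
[0.5419 0.0289 0.1426] [-132.92698878   -1.13473043] [-0.04318438 -0.30117996  0.00694997] 10.1333
```

View pics/w4.png

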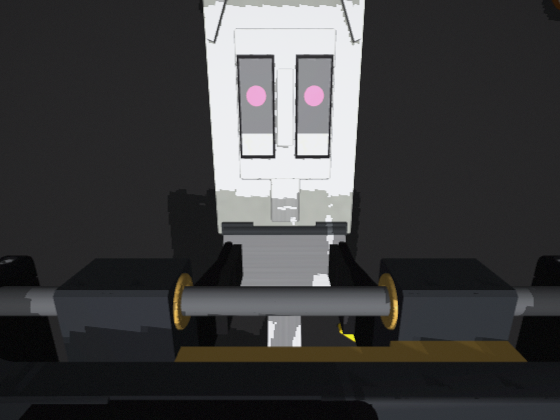

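Tray lies straight on the bed (origin at dock -52.7, -0.8), its tail at pixel (285,200). I'll go down at the tail.

Request:
move_arm(
  increments=[
    {"xyz":[-3,0,20],"roll":0,"grip":55},
    {"xyz":[0,0,30],"roll":0,"grip":55},
    {"xyz":[0,0,30],"roll":0,"grip":55},
    {"xyz":[0,0,25],"roll":0,"grip":55},
    {"xyz":[0,0,10],"roll":0,"grip":55},
  ],
)

```text
time_s: 10.55
position: [0.5366, 0.0288, 0.0237]
tcp_rot: [[0.99, 0.142, -0.005], [0.142, -0.99, 0.001], [-0.005, -0.002, -1.0]]
force: [-0.2, 0.0, -0.1]
opening: 0.549
grasp_force: 0.0
```

Request:
move_arm(
  increments=[
    {"xyz":[0,0,5],"roll":0,"grip":55},
    {"xyz":[0,0,3],"roll":0,"grip":55},
    {"xyz":[0,0,0],"roll":0,"grip":55},
    {"xyz":[0,0,0],"roll":0,"grip":55},
  ],
)

```text
time_s: 10.88
position: [0.5387, 0.0285, 0.0206]
tcp_rot: [[0.99, 0.142, 0.002], [0.142, -0.99, -0.0], [0.002, 0.001, -1.0]]
force: [-0.6, 0.1, 0.7]
opening: 0.551
grasp_force: 0.0
```

Request:
move_arm(
  increments=[
    {"xyz":[0,0,3],"roll":0,"grip":50},
    {"xyz":[0,0,2],"roll":0,"grip":40},
    {"xyz":[0,0,0],"roll":0,"grip":40},
    {"xyz":[0,0,0],"roll":0,"grip":40},
  ],
)

```text
time_s: 11.22
position: [0.5378, 0.0286, 0.0151]
tcp_rot: [[0.99, 0.142, 0.001], [0.142, -0.99, -0.0], [0.001, 0.0, -1.0]]
force: [-0.5, -0.7, -0.2]
opening: 0.416
grasp_force: 0.0
```

Request:
move_arm(
  increments=[
    {"xyz":[0,0,0],"roll":0,"grip":0},
    {"xyz":[0,0,0],"roll":0,"grip":0},
    {"xyz":[0,0,0],"roll":0,"grip":0},
    {"xyz":[0,0,0],"roll":0,"grip":0},
  ],
)

```text
time_s: 11.55
position: [0.5377, 0.0286, 0.0149]
tcp_rot: [[0.99, 0.142, 0.0], [0.142, -0.99, -0.0], [0.0, 0.0, -1.0]]
force: [0.3, -0.3, 1.2]
opening: 0.297
grasp_force: 30.0
```

Request:
move_arm(
  increments=[
    {"xyz":[4,0,0],"roll":0,"grip":0},
    {"xyz":[7,0,0],"roll":0,"grip":0},
    {"xyz":[8,0,0],"roll":0,"grip":0},
    {"xyz":[8,-0.4,0],"roll":0,"grip":0},
    {"xyz":[8,-0.4,0],"roll":0,"grip":0},
  ],
)

```text
time_s: 11.97
position: [0.5684, 0.0346, 0.0149]
tcp_rot: [[0.99, 0.143, -0.009], [0.143, -0.99, 0.0], [-0.008, -0.002, -1.0]]
force: [-6.9, -0.8, 7.8]
opening: 0.298
grasp_force: 30.0
```

Request:
move_arm(
  increments=[
    {"xyz":[8,0,0],"roll":0,"grip":0},
    {"xyz":[8,0,0],"roll":0,"grip":0},
    {"xyz":[8,0,0],"roll":0,"grip":0},
    {"xyz":[8,0,0],"roll":0,"grip":0},
    {"xyz":[8,0,0],"roll":0,"grip":0},
  ],
)

```text
time_s: 12.38
position: [0.6079, 0.0403, 0.0149]
tcp_rot: [[0.99, 0.143, -0.009], [0.143, -0.99, 0.0], [-0.009, -0.001, -1.0]]
force: [-7.5, -1.8, 7.9]
opening: 0.301
grasp_force: 30.0
```

Request:
move_arm(
  increments=[
    {"xyz":[8,0,0],"roll":0,"grip":0},
    {"xyz":[7,0,0],"roll":0,"grip":0},
    {"xyz":[6,0,0],"roll":0,"grip":0},
    {"xyz":[5,0,0],"roll":0,"grip":0},
    {"xyz":[3,0,0],"roll":0,"grip":0},
  ],
)

```text
time_s: 12.8
position: [0.6376, 0.0443, 0.0149]
tcp_rot: [[0.99, 0.143, -0.007], [0.143, -0.99, 0.0], [-0.007, -0.001, -1.0]]
force: [-6.7, -0.5, 8.8]
opening: 0.295
grasp_force: 30.0
```

Request:
move_arm(
  increments=[
    {"xyz":[2,0,0],"roll":0,"grip":0},
    {"xyz":[0,0,0],"roll":0,"grip":0},
  ],
)

```text
time_s: 12.97
position: [0.6397, 0.0446, 0.0149]
tcp_rot: [[0.99, 0.143, -0.006], [0.143, -0.99, 0.0], [-0.006, -0.001, -1.0]]
force: [-5.6, -1.2, 6.9]
opening: 0.295
grasp_force: 30.0
```

Request:
move_arm(
  increments=[
    {"xyz":[1.5,0,0],"roll":0,"grip":0},
    {"xyz":[1.5,0,0],"roll":0,"grip":0},
    {"xyz":[1.5,0,0],"roll":0,"grip":0},
    {"xyz":[1,0,0],"roll":0,"grip":0},
  ],
)

```text
time_s: 13.3
position: [0.6443, 0.0453, 0.0149]
tcp_rot: [[0.99, 0.143, -0.008], [0.143, -0.99, 0.0], [-0.008, -0.001, -1.0]]
force: [-6.5, -1.5, 8.3]
opening: 0.293
grasp_force: 30.0
```

Request:
move_arm(
  increments=[
    {"xyz":[1,0,0],"roll":0,"grip":0},
    {"xyz":[1,0,0],"roll":0,"grip":0},
    {"xyz":[1,0,0],"roll":0,"grip":0},
  ],
)

```text
time_s: 13.55
position: [0.6471, 0.0457, 0.0149]
tcp_rot: [[0.99, 0.143, -0.008], [0.143, -0.99, -0.0], [-0.008, -0.001, -1.0]]
force: [-6.9, -1.1, 7.7]
opening: 0.293
grasp_force: 30.0
```

Request:
move_arm(
  increments=[
    {"xyz":[1,0,0],"roll":0,"grip":0},
    {"xyz":[1,0,0],"roll":0,"grip":0},
  ],
)

```text
time_s: 13.72
position: [0.6491, 0.046, 0.0149]
tcp_rot: [[0.99, 0.143, -0.008], [0.143, -0.99, -0.0], [-0.008, -0.001, -1.0]]
force: [-7.3, -0.8, 7.4]
opening: 0.3
grasp_force: 30.0
```

Request:
move_arm(
  increments=[
    {"xyz":[1,0,0],"roll":0,"grip":0},
    {"xyz":[1,0,0],"roll":0,"grip":0},
  ],
)

```text
time_s: 13.88
position: [0.6491, 0.046, 0.0149]
tcp_rot: [[0.99, 0.143, -0.013], [0.143, -0.99, -0.001], [-0.013, -0.001, -1.0]]
force: [-11.7, -3.7, 11.8]
opening: 0.299
grasp_force: 30.0
```

Request:
move_arm(
  increments=[
    {"xyz":[1,0,0],"roll":0,"grip":0},
    {"xyz":[0.5,0,0],"roll":0,"grip":0},
    {"xyz":[0,0,0],"roll":0,"grip":0},
  ],
)

```text
time_s: 14.13
position: [0.6491, 0.046, 0.0149]
tcp_rot: [[0.99, 0.144, -0.016], [0.144, -0.99, -0.001], [-0.016, -0.002, -1.0]]
force: [-12.6, -3.5, 11.3]
opening: 0.295
grasp_force: 30.0
```

Request:
move_arm(
  increments=[
    {"xyz":[-1,0,0],"roll":0,"grip":0},
    {"xyz":[0,0,0],"roll":0,"grip":35},
    {"xyz":[0,0,0],"roll":0,"grip":45},
    {"xyz":[0,0,0],"roll":0,"grip":55},
    {"xyz":[0,0,0],"roll":0,"grip":55},
  ],
)

```text
time_s: 14.55
position: [0.6559, 0.0464, 0.0146]
tcp_rot: [[0.99, 0.142, 0.001], [0.142, -0.99, 0.0], [0.001, 0.0, -1.0]]
force: [-0.1, -0.2, -0.6]
opening: 0.486
grasp_force: 0.0
```

Request:
move_arm(
  increments=[
    {"xyz":[0,0,-15],"roll":0,"grip":55},
    {"xyz":[0,0,-25],"roll":0,"grip":55},
    {"xyz":[-10,0,-30],"roll":0,"grip":55},
    {"xyz":[-25,0,-30],"roll":0,"grip":55},
    {"xyz":[-30,0,-30],"roll":0,"grip":55},
  ],
)

```text
time_s: 14.97
position: [0.5929, 0.037, 0.1452]
tcp_rot: [[0.99, 0.143, 0.003], [0.143, -0.99, -0.0], [0.003, 0.001, -1.0]]
force: [0.9, 0.1, 0.1]
opening: 0.548
grasp_force: 0.0
```

Request:
move_arm(
  increments=[
    {"xyz":[-35,0,0],"roll":0,"grip":60},
    {"xyz":[-35,0,0],"roll":0,"grip":60},
    {"xyz":[-35,0,0],"roll":0,"grip":60},
    {"xyz":[0,0,0],"roll":0,"grip":60},
    {"xyz":[0,0,0],"roll":0,"grip":60},
  ],
)

```text
time_s: 15.38
position: [0.4856, 0.0224, 0.1443]
tcp_rot: [[0.99, 0.142, -0.001], [0.142, -0.99, 0.0], [-0.001, -0.001, -1.0]]
force: [0.5, -0.2, -0.8]
opening: 0.598
grasp_force: 0.0
```

```bash
cat > s.py <<'E'
from m import *
p,P,K,T=look("wrist",sys.argv[1]); d=dock(P); z=P[...,2]*1000
def box(x0,x1,y0,y1,z0,z1): return (d[...,0]>x0)&(d[...,0]<x1)&(d[...,1]>y0)&(d[...,1]<y1)&(z>z0)&(z<z1)
m=box(-50,30,-12,12,22,34)
# tongue tip
if m.sum()>20: print("tongue",m.sum(),np.percentile(d[m],[1,99],0).round(1),np.median(z[m]))
m=box(-10,34,-50,50,22,34)
if m.sum()>20: print("plate",m.sum(),np.percentile(d[m],[1,99],0).round(1))
m=box(-275,-160,-66,66,17,160)
for r in bot.trace("shield","wrist"): 
    k=m&r["mask"]; print("shield mask",r["conf"],r["mask"].sum(),k.sum())
    if k.sum()<100: continue
    x,y,h=d[k][:,0],d[k][:,1],z[k]
    print("x",np.percentile(x,[1,99]),"y",np.percentile(y,[1,99]),"z",np.percentile(h,[1,99]))
    pc=np.linalg.svd(np.c_[x-x.mean(),h-h.mean()],full_matrices=False)[2][0]; print("tilt rad",np.arctan(abs(pc[1]/pc[0])))
    t=k&(d[...,0]<-227); 
    if t.sum()>20: print("tab",np.percentile(d[t],[1,50,99],0).round(1),np.median(z[t]))
s=bot.read_state(); print(np.array(s["position"]).round(4),dock(s["position"]).round(1),s["time_s"])
E
python3 s.py w5.png
```

```text
tongue 501 [[-40.1 -11.6]
 [-30.4  11.5]] 27.364019898911184
[0.4895 0.0219 0.1446] [-185.7   -0.6] 15.4833
```

View pics/w5.png

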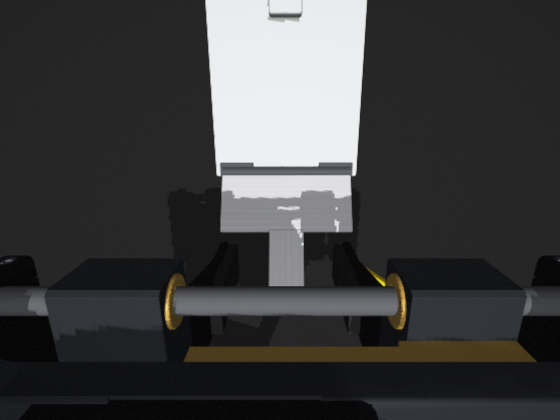

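Tongue tip at dock -40.1, so the tray is fully home. The shield plate is at (285,205) and its tab at (287,258). I'll fit its angle from the depth.

```bash
cat > s2.py <<'E'
from m import *
def sh(n,c=(240,340,178,282),f=None):
    p,P,K,T=look(n,f); d=dock(P); z=P[...,2]*1000
    k=(d[...,0]>-285)&(d[...,0]<-130)&(abs(d[...,1])<(56))&(z>17)&(z<170)
    if n=="wrist": g=np.zeros_like(k); g[c[2]:c[3],c[0]:c[1]]=1; k&=g
    x,y,h=d[k][:,0],d[k][:,1],z[k]; print(n,len(x))
    X=np.c_[x,h]; e=np.ones(len(X),bool)
    for _ in range(3):
        pc=np.linalg.svd(X[e]-X[e].mean(0),full_matrices=False)[2][0]; nn=np.array([-pc[1],pc[0]]); e=abs((X-np.median(X[e],0))@nn)<5
    print("angle",np.degrees(np.arctan2(pc[1],pc[0])),e.sum(),"x",np.percentile(x[e],[1,99]),"z",np.percentile(h[e],[1,99]))
    r=np.hypot(x+165,h-16); t=e&(r>62)
    if t.sum()>10: print("tab y",np.percentile(y[t],[2,98]),"rmax",np.percentile(r[t],99))
if __name__=="__main__":
    sh("wrist"); sh("top"); sh("side")
E
python3 s2.py
```

```text
wrist 7696
angle 152.01667273266702 7437 x [-244.71985604 -165.27687448] z [21.77529035 63.23917795]
tab y [-14.90690332  14.23685062] rmax 94.0770967779128
top 32
angle 153.57567844493292 28 x [-255.23405773 -177.54015436] z [30.87374572 70.93736934]
tab y [ 2.46495683 16.29471721] rmax 103.89097646984365
side 610
angle -27.744304615454382 530 x [-258.03051982 -162.1555349 ] z [18.42994257 67.4252135 ]
tab y [-18.29022368  13.23147459] rmax 106.61669491570315
```

Request:
move_arm(
  increments=[
    {"xyz":[-30,0,0],"roll":0,"grip":60},
    {"xyz":[-29,0,10],"roll":0,"grip":60},
    {"xyz":[0,0,30],"roll":0,"grip":60},
    {"xyz":[0,0,30],"roll":0,"grip":60},
    {"xyz":[0,0,20],"roll":0,"grip":60},
  ],
)

```text
time_s: 16.05
position: [0.4298, 0.0137, 0.0526]
tcp_rot: [[0.99, 0.142, 0.001], [0.142, -0.99, -0.0], [0.001, 0.0, -1.0]]
force: [0.1, 0.0, 0.6]
opening: 0.603
grasp_force: 0.0
```

Request:
move_arm(
  increments=[
    {"xyz":[0,0,12],"roll":0,"grip":60},
    {"xyz":[0,0,3],"roll":0,"grip":60},
    {"xyz":[0,0,0],"roll":0,"grip":60},
    {"xyz":[0,0,0],"roll":0,"grip":60},
    {"xyz":[0,0,0],"roll":0,"grip":60},
  ],
)

```text
time_s: 16.47
position: [0.4301, 0.0137, 0.0398]
tcp_rot: [[0.99, 0.143, 0.002], [0.143, -0.99, -0.0], [0.002, 0.001, -1.0]]
force: [0.1, 1.1, -0.3]
opening: 0.601
grasp_force: 0.0
```

```bash
python3 -c "
from m import *
s=bot.read_state(); print(s['position'],dock(s['position']),s['force'],s['opening'],s['joint_positions'])"
```

```text
[0.43013465 0.01370622 0.03979491] [-2.45706067e+02 -2.01037914e-01] [ 0.06207217  1.10016325 -0.29095465] 0.6014439397986405 [-1.31229728e+01  3.63539989e+01  1.18005025e+02  2.97406829e-03
  2.55279048e+01  6.86797231e+01]
```

Request:
move_arm(
  increments=[
    {"xyz":[0,0,0],"roll":0,"grip":0},
    {"xyz":[0,0,0],"roll":0,"grip":0},
    {"xyz":[0,0,0],"roll":0,"grip":0},
    {"xyz":[0,0,0],"roll":0,"grip":0},
    {"xyz":[0,0,0],"roll":0,"grip":0},
  ],
)

```text
time_s: 16.88
position: [0.4293, 0.0137, 0.0395]
tcp_rot: [[0.99, 0.143, 0.001], [0.143, -0.99, -0.0], [0.001, 0.0, -1.0]]
force: [-0.3, -0.2, 1.9]
opening: 0.34
grasp_force: 30.0
```

Request:
move_arm(
  increments=[
    {"xyz":[2.4,0,-4.1],"roll":0,"grip":0},
    {"xyz":[2.5,0,-4.1],"roll":0,"grip":0},
    {"xyz":[5.75,0,-7.6],"roll":0,"grip":0},
    {"xyz":[0,0,0],"roll":0,"grip":0},
  ],
)

```text
time_s: 17.22
position: [0.4398, 0.0153, 0.0557]
tcp_rot: [[0.99, 0.143, -0.001], [0.143, -0.99, -0.0], [-0.001, 0.0, -1.0]]
force: [-0.8, -2.2, 0.1]
opening: 0.341
grasp_force: 30.0
```

Request:
move_arm(
  increments=[
    {"xyz":[6.5,0,-7],"roll":0,"grip":0},
    {"xyz":[7.2,0,-6.3],"roll":0,"grip":0},
    {"xyz":[7.8,0,-5.5],"roll":0,"grip":0},
    {"xyz":[8.3,0,-4.6],"roll":0,"grip":0},
    {"xyz":[8.8,0,-3.7],"roll":0,"grip":0},
  ],
)

```text
time_s: 17.63
position: [0.4747, 0.0204, 0.0818]
tcp_rot: [[0.99, 0.144, -0.007], [0.144, -0.99, -0.001], [-0.007, -0.0, -1.0]]
force: [-3.6, -6.9, -3.9]
opening: 0.339
grasp_force: 30.0
```

Request:
move_arm(
  increments=[
    {"xyz":[9.1,0,-2.8],"roll":0,"grip":0},
    {"xyz":[4.7,0,-1],"roll":0,"grip":0},
    {"xyz":[4.7,0,-0.8],"roll":0,"grip":0},
    {"xyz":[0,0,0],"roll":0,"grip":0},
    {"xyz":[0,0,0],"roll":0,"grip":0},
  ],
)

```text
time_s: 18.05
position: [0.4941, 0.0231, 0.0868]
tcp_rot: [[0.99, 0.144, -0.004], [0.144, -0.99, -0.001], [-0.004, 0.0, -1.0]]
force: [-2.2, -4.0, 4.6]
opening: 0.342
grasp_force: 30.0
```

```bash
python3 -c "
from m import *
s=bot.read_state(); q=dock(s['position']); h=s['position'][2]*1000+19; print(q,h,np.degrees(np.arctan2(h-16,-165-q[0])),np.hypot(h-16,-165-q[0]),s['force'],s['opening'])
from s2 import sh; sh('side'); sh('top')"
```

```text
[-1.81077298e+02  2.50916843e-02] 105.82926843335511 79.85285709300408 91.2566543569422 [-2.17165501 -4.01201134  4.58517574] 0.34166174761957235
side 216
angle 101.66669779057965 155 x [-200.53869941 -168.61527248] z [ 17.29329634 165.36211561]
tab y [-25.77264989  23.99121316] rmax 156.01182642416333
top 0s2.py:9: RuntimeWarning: Mean of empty slice.
  pc=np.linalg.svd(X[e]-X[e].mean(0),full_matrices=False)[2][0]; nn=np.array([-pc[1],pc[0]]); e=abs((X-np.median(X[e],0))@nn)<5
  ret = um.true_divide(
Traceback (most recent call last):
  File "s2.py", line 9, in sh
    pc=np.linalg.svd(X[e]-X[e].mean(0),full_matrices=False)[2][0]; nn=np.array([-pc[1],pc[0]]); e=abs((X-np.median(X[e],0))@nn)<5
       ~~~~~~~~~~~~~~~~~~~~~~~~~~~~~~~~~~~~~~~~~~~~~~~~~~~~~~~^^^
IndexError: index 0 is out of bounds for axis 0 with size 0
```

Request:
move_arm(
  increments=[
    {"xyz":[5,0,-0.7],"roll":0,"grip":0},
    {"xyz":[6,0,-0.5],"roll":0,"grip":0},
    {"xyz":[5,0,-0.2],"roll":0,"grip":0},
    {"xyz":[0,0,0],"roll":0,"grip":0},
    {"xyz":[0,0,0],"roll":0,"grip":0},
  ],
)

```text
time_s: 18.57
position: [0.5104, 0.0255, 0.088]
tcp_rot: [[0.99, 0.143, -0.003], [0.143, -0.99, -0.0], [-0.003, -0.0, -1.0]]
force: [-3.4, -3.7, 2.5]
opening: 0.342
grasp_force: 30.0
```

```bash
cat > a.py <<'E'
from m import *
s=bot.read_state(); q=dock(s['position']); h=s['position'][2]*1000+19; print(q,h,np.degrees(np.arctan2(h-16,-165-q[0])),np.hypot(h-16,-165-q[0]),s['force'],s['opening'])
E
python3 a.py
```

```text
[-1.64624412e+02  3.92634400e-02] 106.96998243006226 90.23655602501195 90.97075777322718 [-3.40726931 -3.67928086  2.45964406] 0.3421103186510443
```

Request:
move_arm(
  increments=[
    {"xyz":[0,0,0],"roll":0,"grip":40},
    {"xyz":[0,0,0],"roll":0,"grip":50},
    {"xyz":[0,0,0],"roll":0,"grip":60},
    {"xyz":[0,0,0],"roll":0,"grip":60},
  ],
)

```text
time_s: 18.9
position: [0.5127, 0.026, 0.0882]
tcp_rot: [[0.99, 0.142, 0.002], [0.142, -0.99, 0.0], [0.002, -0.0, -1.0]]
force: [0.5, -0.8, 0.1]
opening: 0.537
grasp_force: 0.0
```

Request:
move_arm(
  increments=[
    {"xyz":[0,0,-15],"roll":0,"grip":60},
    {"xyz":[0,0,-30],"roll":0,"grip":60},
    {"xyz":[0,0,-30],"roll":0,"grip":60},
    {"xyz":[0,0,-30],"roll":0,"grip":60},
    {"xyz":[-30,0,-20],"roll":0,"grip":60},
  ],
)

```text
time_s: 19.32
position: [0.4898, 0.0208, 0.2167]
tcp_rot: [[0.99, 0.143, 0.014], [0.143, -0.99, -0.002], [0.014, 0.004, -1.0]]
force: [0.8, -0.5, 1.2]
opening: 0.597
grasp_force: 0.0
```

Request:
move_arm(
  increments=[
    {"xyz":[-40,0,0],"roll":0,"grip":60},
    {"xyz":[-20,0,0],"roll":0,"grip":60},
    {"xyz":[0,0,0],"roll":0,"grip":60},
    {"xyz":[0,0,0],"roll":0,"grip":60},
  ],
)

```text
time_s: 19.65
position: [0.4226, 0.0131, 0.2135]
tcp_rot: [[0.99, 0.142, 0.002], [0.142, -0.99, 0.0], [0.002, 0.0, -1.0]]
force: [0.5, 0.5, 0.6]
opening: 0.598
grasp_force: 0.0
```

```bash
cat > c.py <<'E'
from m import *
for n in ["side","wrist"]:
    p,P,K,T=look(n,f"{n}{sys.argv[1]}.png"); d=dock(P); z=P[...,2]*1000
    k=(abs(d[...,0]+165)<35)&(abs(d[...,1])<60)&(z>20)&(z<130)
    ms=bot.trace("shield",n); print(n,k.sum(),[(round(r["conf"],2),(r["mask"]&k).sum()) for r in ms])
    v=np.argwhere(k)
    if len(v)<20: continue
    print("px",v.min(0),v.max(0))
    x,y,h=d[k][:,0],d[k][:,1],z[k]
    for lo in range(20,130,10):
        s=(h>=lo)&(h<lo+10)
        if s.sum()>4: print(lo,s.sum(),np.percentile(x[s],[5,50,95]).round(1),np.percentile(y[s],[5,95]).round(1))
python=0
E
python3 c.py 6; python3 a.py
```

```text
side 354 [(0.68, np.int64(322))]
px [178 238] [219 256]
20 44 [-170.3 -168.7 -164.7] [-56.2  41.1]
30 41 [-169.2 -168.5 -167.1] [-56.4  54.4]
40 45 [-169.  -168.3 -164.7] [-58.6  44.2]
50 41 [-169.2 -168.2 -165.6] [-57.7  49.2]
60 57 [-169.  -167.9 -163.2] [-58.3  50.3]
70 36 [-169.7 -166.9 -163.8] [-47.7  40.5]
80 19 [-169.8 -168.6 -163.4] [-16.6  10.6]
90 18 [-170.  -168.8 -162.7] [-16.8   8.2]
100 14 [-169.9 -168.7 -161.6] [-17.1   8.4]
110 21 [-170.6 -168.9 -163.1] [-16.5   7.4]
120 18 [-170.3 -166.4 -163.2] [-15.8  10.5]
wrist 1237 []
px [ 95 221] [107 349]
20 151 [-169. -168. -160.] [-52.   53.7]
70 622 [-167.7 -165.1 -162.5] [-54.1  53.7]
80 31 [-168.7 -168.7 -168.7] [-12.6  11.8]
120 429 [-168.3 -164.7 -161.2] [-13.   13.3]
[-251.34779463   -0.3088381 ] 232.1112866392508 68.2206995892249 232.7230754590266 [ 0.3619644  -0.2443838  -0.44698609] 0.6024444263514946
```

```bash
python3 -c "
import cv2;a=cv2.imread('pics/side6.png')[120:350,180:420];cv2.imwrite('pics/f.png',cv2.resize(a,None,fx=2.5,fy=2.5))"
```

```text
(no output)
```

View pics/f.png

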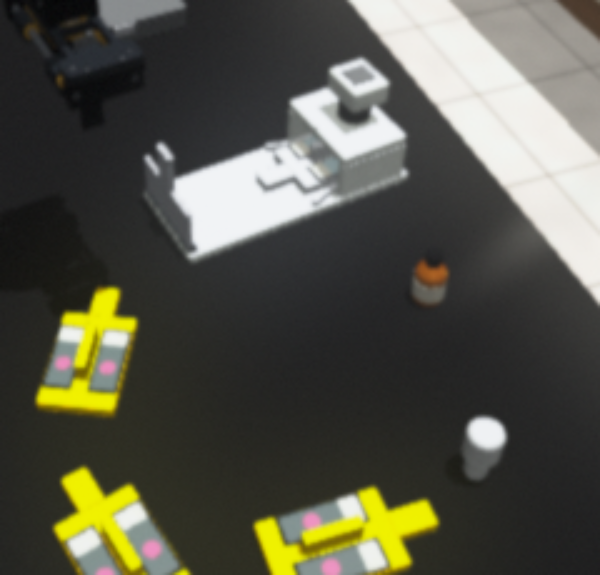

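The tray is home under the bridge, its tail showing at (285,175). The shield stands upright at (165,190), and the bystanders are where they were.

```bash
python3 -c "
from rig import bot; print(bot.hand_in())"
```

```text
the job is handed in; nothing more can be done
None
```

The job is done and handed in: the tray sits fully home against the stop (tail tip measured at dock x = -40.1 mm, -40 expected), the shield stands upright at about 90°, and nothing else on the bench was touched.

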